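Stand the toppled splash screen back up in front of the tube rack

ROBOT

A 7-joint arm with a two-finger parallel gripper is mounted at the origin on a cart in front of the work surface, level with it; the furniture and walls round the work are solid. World frame = base frame: x ahead of the robot, y to its left, z up, the work surface at z = 0. Lengths are in m, angles in rad, forces in N, time in s.
With the tool pointing down it reaches from about 0.425 to 0.875 m from the base axis. Payload 4.7 kg.
Tool frame: the origin (TCP) lies on the centre line of the jaws, within the pads' length; the fingertips stand ahead of it and the grasp point (between the pads) lies 8 mm behind it (ctrl.finger_overhang is the x of the fingertips in the tool frame, in m); x points along the fingers, z is the direction in which the jaws open and shut, and the axes are right-handed (so a half turn about x gives the same grasp; the last joint's range is limited). The gripper opens to 87 mm and grips with 3 to 60 N. Pads are 19 mm wide; open, the fingers measure 117 mm over their backs; the gripper's body (75 mm by 190 mm) begins 51 mm behind the grasp point.
Start: joints at [-1.123, 0.321, -0.07, 1.45, 0.023, 1.371, -0.057], TCP at [0.273, 0.59, 0.234] pointing down, gripper open.
Joint ranges: [-2.86, 2.86], [-0.3, 2.09], [-1.38, 1.24], [0.06, 2.45], [-1.56, 4.7], [0.09, 2.05], [-2.69, 2.69]. Speed limits (rad/s): [2.57, 2.57, 3.14, 3.14, 3.14, 3.14, 3.14].

INTERFACE

Orientations are given as a rotation vector (axis times angle).
In Python, from bench import readout, viewer, job, nets, ctrl gives the robot as it stands.
- The arm moves only by the shell command python3 -m creep 'ROWS' [FORCE]. ROWS is JSON, a list of rows, each an object with "linear": the shift along the tool's x, y, z in m, a list of three; "twist": the turn, a rotation vector about the tool's x, y, z in degrees, a list of three; "fingers": the gripper's target within -1 to 1 (shut at 1, half-way at 0, fully open at -1). A call has 1 to 8 rows; each row is the pose to reach, as a shift and turn from the pose commanded when the call began, along the tool's axes at that moment; what a row does not reach only later rows make up. A row lasts 1/12 s, in which the tool goes at most 41.7 mm and 7.16 degrees, less where a joint would pass 70% of its speed; a pose out of reach is approached as far as the arm can. A call with a gripper value outside its range is refused whole. The fingers move at their own pace and stop on an object; FORCE is the grip in N (left out, the last holds). Time passes only in rows, so rows that repeat a pose let the fingers close. It gives the time, the measured TCP pose, the force and the opening at its end, in the units of the state.
- readout.get_state(): the state, without advancing time (a new reading comes with each control period).
- viewer.get_image(name): name is "scene" or "top" or "wrist"; returns (picture, depth): 400x640x3 uint8, red, green, blue; 400x640 float32, m along the optical axis (not along the pixel's ray), 0 where there is no reading.
- viewer.camera_params(name): a dict with "K" (3x3 intrinsics, pixels), "cam_to_world" (4x4, takes a point from camera to world coordinates). Camera axes: x right, y down, z forward; pixel columns grow to the right and rows downward; lengths in m; the calibration is good to about 2 mm. A picture is of the moment at which its call begins: read the wrist's pose just before it. camera_params takes no time and is no camera call; for the wrist camera it gives the pose at the moment of the call.
- job.close_job(): hands the job in, once; it reports no verdict.
Trained networks look in the newest picture that a camera, given by its name, has taken for a name from the list of things; names that differ only in an ending like _2 or _b are one class to them, and where a whole thing is asked for, a point or a joint stands for the part that bears it (a point fixed in the world has none). Each returns a list of dicts, best first, with "conf" (0 to 1); they miss things now and then, are a little off and sometimes report something else, mostly with a low value. They report only what shows in the picture. A call takes as long as a camera call.
- nets.boxes_of(camera, label): "centre" ([x, y, z] in m, in world coordinates, good to about 4 mm: the middle of the surface that is visible of it).
- nets.place_of(camera, label): "centre" ([x, y, z] in m, in world coordinates, good to about 4 mm: a listed point, or the origin of a listed thing).
The state is a dict: "time": time; "joint_positions": joint angles; "qd": joint speeds; "joint_torque": joint torques, N m; "position": TCP position; "tool_rot": TCP orientation; "ft_force": force on the tool from outside, world axes, zero at the start; "torque": the same for the moment, N m; "grip_width": opening from 0.0 (shut) to 1.0 (fully open).
Only numpy, scipy, OpenCV 4.12 (cv2) and the standard library are available. Lean on these libraries where they do the work, as an engineer would, in place of code of your own. Each camera call takes 0.05 s, during which the arm holds its last target.

TASK

The small splash screen has been knocked onto its back in front of the tube rack. With the fingertips, push its upturned foot over towards the robot until the screen tips up and stands on the foot again, then push the screen along the worktop until it stands square in front of the rack, centred on it, about a centimetre away. Only push gently: do not grip or lift the screen, and leave the rack, its tubes and the cup, timer and marker where they are.

Things in the scene. Friction and masses are not known exactly. Their poses are not given: they have to be found in the camera images.
- screen: L-shaped splash screen, 0.2 to 0.4 kg: grey plastic panel 100 mm high and heavier steel foot 70 mm deep, both 150 mm wide, 5 mm thick, square to each other. Origin: middle of the heel edge (outer corner). Own +z runs up the panel, -x out along the foot, y along the heel. Panel: x = -5 to 0 mm. Foot: z = 0 to 5 mm. At the start it lies on the panel's back, own z level, towards the rack.
- screen_foot_edge (a point): middle of the outer face of the steel bar along the foot's free edge (bar 12 mm deep, 18 mm high: x = -70 to -58, z = 0 to 18 mm of the screen); this point is x = -70, z = 9 mm. At the start it is uppermost, facing up, 70 mm high, the foot standing up on the robot's side. When the screen stands, it is the low edge facing the robot, where the screen is pushed along the worktop.
- screen_bar_in (a point): middle of the bar's inner face (x = -58, z = 11 mm of the screen), in the overhang of the bar; behind the bar, fingertips lowered between it and the panel's rubber edge push it towards the robot: the foot swings down about the heel and past about 35 degrees falls flat by itself. The heel may slip a little. Small ribs fill the inner corner at its two ends only.
- screen_top (a point): middle of the panel's free (rubber-edged) edge, 100 mm from the heel along own z; highest when standing
- rack: blue plastic tube rack, 46 mm (own x) by 136 mm (own y) by 58 mm high, loose and light, upright. Origin: centre of its underside. Own +x points away from the robot (turned 10 to 38 degrees to the right); its front, the long face towards the robot and the screen, is the plane x = -23 mm. The screen belongs parallel to this face with the heel at about x = -33 mm, y = 0 of the rack's frame
- tube0: blood tube standing loosely in the rack, 15 mm wide, 75 mm long, top about 81 mm above the worktop; origin at its lower end, 6 mm above the worktop
- tube1: blood tube standing loosely in the rack, 15 mm wide, 82 mm long, top about 88 mm above the worktop; origin at its lower end, 6 mm above the worktop
- tube2: blood tube standing loosely in the rack, 15 mm wide, 75 mm long, top about 81 mm above the worktop; origin at its lower end, 6 mm above the worktop
- cup: closed specimen cup, 65 mm wide, 74 mm high, upright, on the worktop to the right of the rack; origin: centre of its underside
- timer: bench timer, 64 x 68 x 21 mm, flat on the worktop, left of the screen; origin: centre of its underside
- marker: felt marker, 132 mm long (own y), 12 mm thick, lying on the worktop right of the screen; origin: centre of its underside

How it is judged:
On the way:
1. the screen stands upright on its foot (panel within about 5 degrees of vertical), still short of its place: heel more than 35 mm from the rack's front (angle between screen's own z axis and vertical below 0.09 rad and x of screen in the frame of rack below -0.058 m), for 0.2 s.
At the end, for the whole second after the job is handed in: screen at rest on its foot, panel vertical within 3 degrees, its back 0 to 20 mm from the rack's front face, parallel within 7 degrees, centred within 20 mm, foot towards the robot; rack moved under 8 mm, tubes, cup, timer and marker under 15 mm (angle between each of screen, rack's own z axis and vertical below 0.06 rad and height (world z) of screen below 0.006 m and x of screen in the frame of rack between -0.043 and -0.0235 m and y of screen in the frame of rack between -0.02 and 0.02 m and x of screen_foot_edge in the frame of rack between -0.13 and -0.08 m and angle between the x axis of screen and the x axis of rack, either way round below 0.12 rad and linear speed of screen below 0.01 m/s and distance of rack from where it was at the start of the episode below 0.008 m and distance of each of tube0, tube1, tube2, cup, timer, marker from where it was at the start of the episode below 0.015 m); the robot touches nothing.
It fails at once if the screen is lifted: its heel more than 25 mm off the worktop (height (world z) of screen above 0.025 m).
It fails at once if the screen is gripped or pushed hard (over 40 N) (contact force between the fingers and screen above 40 N).
It fails at once if the rack is shoved or knocked (over 8 mm, or tipped) (distance of rack from where it was at the start of the episode above 0.008 m or angle between rack's own z axis and vertical above 0.15 rad).
It fails at once if a tube, the cup, the timer or the marker is moved more than 15 mm (distance of any of tube0, tube1, tube2, cup, timer, marker from where it was at the start of the episode above 0.015 m).
It also fails if it takes over 48 s, if anything falls off the work surface, if the arm or the gripper's body presses on something with over 40 N, if the wrist force passes 120 N, or if a joint passes its speed limit or range.

## Working session

There is one attempt and no reset: what is moved stays moved. The work goes in short steps, Python scripts to look and compute and a shell command to move; the robot and the scene stay as the last step left them, time stands still between calls to the robot, and variables do not carry over. Pictures are saved under pics/ and viewed, and the job is handed in when it is done.

```bash
mkdir -p pics; ls; cat > h.py <<'E'
import numpy as np,cv2
from scipy.spatial.transform import Rotation as R
from bench import readout,viewer,job,nets,ctrl
def snap(n,f):
    im,d=viewer.get_image(n); cv2.imwrite('pics/'+f+'.png',im[:,:,::-1]); np.save('pics/'+f+'.npy',d); return im,d
def cloud(n,d,P=None):
    P=P or viewer.camera_params(n); K=np.array(P['K']);T=np.array(P['cam_to_world'])
    v,u=np.mgrid[:d.shape[0],:d.shape[1]]
    p=np.stack([(u-K[0,2])/K[0,0]*d,(v-K[1,2])/K[1,1]*d,d],-1)
    return p@T[:3,:3].T+T[:3,3]
E
python3 - <<'E'
from h import *
s=readout.get_state(); print(s['time'],s['position'],s['tool_rot'],R.from_rotvec(s['tool_rot']).as_matrix().round(3),s['grip_width'],ctrl.finger_overhang)
snap('scene','s0');snap('top','t0')
for l in ['screen','screen_foot_edge','screen_bar_in','screen_top','rack','cup','timer','marker','tube0','tube1']:
    for c in ['scene','top'][:2 if l[0] in 'sr' else 1]:
        print(l,c,[(np.round(a['centre'],3).tolist(),round(a['conf'],2)) for a in nets.place_of(c,l)][:2])
print(readout.get_state()['time'])
E
```

```text
pics
0.0 [0.27304375 0.58928152 0.23250131] [-0.88512979  1.3852585   0.88329741] [[-0.001 -0.907  0.42 ]
 [-0.002  0.42   0.907]
 [-1.    -0.    -0.002]] 1.0018724823620966 0.011
screen scene [([0.468, -0.323, -0.002], 0.59), ([0.433, -0.462, 0.001], 0.54)]
screen top [([0.47, -0.322, 0.004], 0.9)]
screen_foot_edge scene [([0.477, -0.324, 0.072], 0.93)]
screen_foot_edge top [([0.478, -0.323, 0.07], 0.74)]
screen_bar_in scene [([0.48, -0.325, 0.058], 0.77)]
screen_bar_in top [([0.478, -0.326, 0.057], 0.73), ([0.624, -0.385, 0.004], 0.71)]
screen_top scene [([0.56, -0.36, 0.004], 0.81)]
screen_top top [([0.566, -0.361, 0.003], 0.79)]
rack scene [([0.615, -0.369, -0.001], 0.86)]
rack top [([0.613, -0.376, -0.002], 0.95)]
cup scene [([0.433, -0.464, 0.002], 0.7)]
timer scene [([0.457, -0.03, 0.002], 0.98)]
marker scene [([0.435, -0.466, -0.001], 0.64)]
tube0 scene [([0.589, -0.419, 0.007], 0.66), ([0.624, -0.384, 0.005], 0.53)]
tube1 scene [([0.589, -0.419, 0.007], 0.66), ([0.624, -0.384, 0.005], 0.53)]
0.85
```

View pics/s0.png

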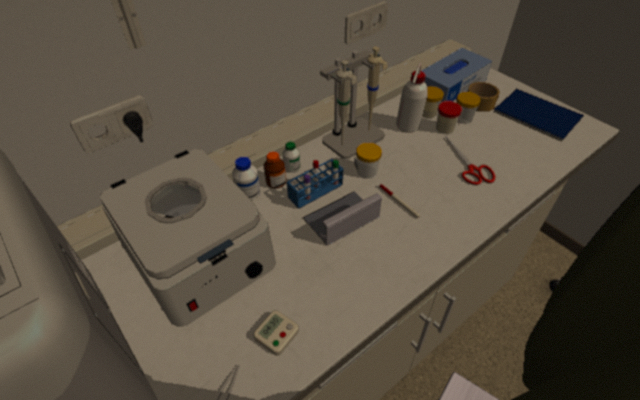

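View pics/t0.png

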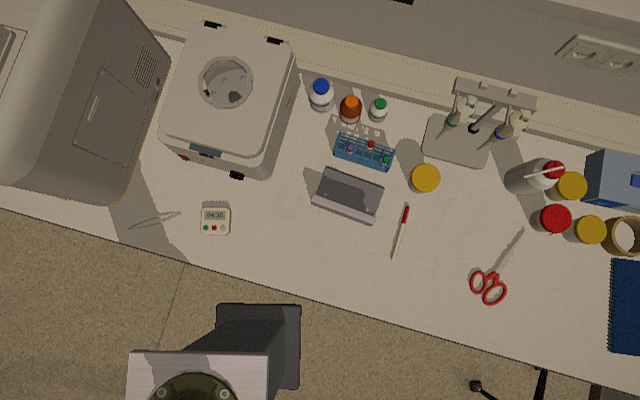

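```bash
python3 - <<'E'
from h import *
for c,f in (('top','t0'),('scene','s0')):
    d=np.load(f'pics/{f}.npy'); p=cloud(c,d).reshape(-1,3); p=p[d.ravel()>0]
    print(c,np.array(viewer.camera_params(c)['cam_to_world'])[:3,3])
    print('cols y:',[round(y,2) for y in np.arange(0.8,-0.65,-0.1)])
    for x in np.arange(0.85,0.0,-0.05):
        r=[]
        for y in np.arange(0.8,-0.65,-0.1):
            m=(abs(p[:,0]-x)<.025)&(abs(p[:,1]-y)<.05)
            r.append('%5.2f'%p[m,2].max() if m.sum()>3 else '  -  ')
        print('%.2f'%x,' '.join(r))
    np.save(f'pics/{c}_p.npy',p)
E
```

```text
top [ 0.36956249 -0.29559012  0.96395478]
cols y: [np.float64(0.8), np.float64(0.7), np.float64(0.6), np.float64(0.5), np.float64(0.4), np.float64(0.3), np.float64(0.2), np.float64(0.1), np.float64(0.0), np.float64(-0.1), np.float64(-0.2), np.float64(-0.3), np.float64(-0.4), np.float64(-0.5), np.float64(-0.6)]
0.85   -     -     -     -     -     -     -    0.29  0.17  0.16  0.16  0.04  0.22  0.28  0.29
0.80   -     -     -     -     -     -     -    0.36  0.16  0.17  0.17  0.04  0.04  0.04  0.29
0.75   -     -     -     -     -     -    0.40  0.40  0.17  0.17  0.16  0.11  0.09  0.04  0.04
0.70   -     -     -     -     -     -    0.43  0.39  0.17  0.17  0.16  0.09  0.09  0.23  0.24
0.65   -     -     -     -     -     -    0.42  0.38  0.16  0.17  0.16  0.06  0.09  0.26  0.26
0.60   -     -     -     -     -     -    0.40  0.16  0.16  0.16  0.16  0.08  0.63  0.62  0.62
0.55   -     -     -    0.00   -     -    0.39  0.00  0.15  0.16  0.14  0.01  0.06  0.08  0.00
0.50   -     -     -    0.00  0.01  0.27  0.39  0.01  0.02  0.02  0.00  0.07  0.07  0.08  0.00
0.45 -0.89 -0.89   -    0.00
[... 2052 characters left out ...]
 0.02  0.00  0.00  0.01  0.01  0.00
0.35   -     -     -     -     -     -     -    0.00  0.00  0.00  0.00  0.00  0.01  0.00  0.01
0.30   -     -     -     -     -     -     -     -     -    0.00  0.00  0.00  0.00  0.00  0.01
0.25   -     -     -     -     -     -     -     -     -     -    0.00  0.00  0.00  0.00  0.01
0.20   -     -     -     -     -     -     -     -     -     -     -     -    0.00  0.00  0.00
0.15   -     -     -     -     -     -    0.72  0.72   -    0.00  0.00   -   -0.89 -0.89  0.00
0.10   -     -     -     -     -     -     -     -     -    0.00  0.00   -     -     -   -0.89
0.05   -     -     -     -     -     -     -     -     -     -    0.00   -     -     -   -0.89
```

```bash
cat > fit.py <<'E'
from h import *
def rect(p,name):
    q=p[:,:2].astype(np.float32); (c,s,a)=cv2.minAreaRect(q); print(name,len(q),'c',np.round(c,4),'s',np.round(s,4),'a',round(a,2))
E
python3 - <<'E'
from fit import *
for c in ('top','scene'):
    p=np.load(f'pics/{c}_p.npy')
    loc=(abs(p[:,0]-.53)<.15)&(abs(p[:,1]+.34)<.13); q=p[loc]
    t=q[(q[:,2]>.062)&(q[:,2]<.078)&(q[:,0]<.53)]; rect(t,c+' bar top'); print(t.mean(0))
    t=q[(q[:,2]>.003)&(q[:,2]<.012)&(q[:,0]<.60)]; rect(t,c+' panel')
    t=q[(q[:,2]>.05)&(q[:,2]<.064)&(q[:,0]>.55)]; rect(t,c+' rack'); 
    t=q[(q[:,2]>.066)&(q[:,0]>.55)];print('tubes max',t[:,2].max(),t.mean(0))
E
```

```text
top bar top 559 c [ 0.4769 -0.325 ] s [0.1501 0.0184] a 69.93
[ 0.47629858 -0.325313    0.06846161]
top panel 1660 c [ 0.4916 -0.3433] s [0.2547 0.217 ] a 88.85
top rack 511 c [ 0.615  -0.3725] s [0.1364 0.0473] a 72.36
tubes max 0.6282524182373076 [ 0.60710344 -0.40878558  0.38592374]
scene bar top 506 c [ 0.4749 -0.3244] s [0.1503 0.0208] a 69.95
[ 0.47482652 -0.32105668  0.0684318 ]
scene panel 1140 c [ 0.4922 -0.3458] s [0.25   0.2189] a 88.39
scene rack 442 c [ 0.613  -0.3717] s [0.1383 0.0494] a 72.67
tubes max 0.08902532045754352 [ 0.60608969 -0.37870811  0.07759509]
```

```bash
python3 - <<'E'
from h import *
p=np.concatenate([np.load(f'pics/{c}_p.npy') for c in ('top','scene')])
for y in np.arange(.5,-.25,-.05):
    m=(abs(p[:,1]-y)<.025)&(p[:,2]>.08)&(p[:,2]<.6)&(p[:,0]>.25)
    if m.sum(): print(round(y,2),np.sort(p[m,0])[:3].round(3),p[m,2].max().round(2), m.sum())
# marker / cup
t=np.load('pics/top_p.npy')
m=(t[:,2]>.006)&(t[:,2]<.02)&(t[:,1]<-.41)&(t[:,1]>-.52)&(t[:,0]>.34)&(t[:,0]<.53)
print('marker',np.percentile(t[m],[1,50,99],axis=0).round(3))
m=(t[:,2]>.066)&(t[:,2]<.08)&(t[:,1]<-.41)&(t[:,1]>-.6)&(t[:,0]>.4)&(t[:,0]<.65)
print('cup',np.percentile(t[m],[1,50,99],axis=0).round(3))
a=np.array([.273,.589]);b=np.array([.5,-.334]); M=np.array([[-.907,.42],[.42,.907]])
print(M@(b-a), M@(np.array([.40,.1])-a), M@(np.array([.40,0])-a))
E
```

```text
0.3 [0.485 0.485 0.485] 0.37 267
0.25 [0.477 0.477 0.477] 0.4 6201
0.2 [0.479 0.479 0.479] 0.43 17919
0.15 [0.554 0.554 0.555] 0.4 18241
0.1 [0.739 0.741 0.742] 0.38 5136
0.05 [0.591 0.591 0.591] 0.35 6431
0.0 [0.573 0.573 0.573] 0.45 11543
-0.05 [0.564 0.564 0.564] 0.49 13150
-0.1 [0.544 0.547 0.548] 0.48 12321
-0.15 [0.549 0.549 0.55 ] 0.47 10645
-0.2 [0.641 0.642 0.642] 0.46 6423
marker [[ 0.37  -0.496  0.006]
 [ 0.433 -0.461  0.009]
 [ 0.527 -0.413  0.017]]
cup [[ 0.518 -0.536  0.067]
 [ 0.55  -0.505  0.072]
 [ 0.591 -0.414  0.079]]
[-0.593549 -0.741821] [-0.320569 -0.390183] [-0.362569 -0.480883]
```

```bash
python3 -m creep '[{"linear":[0,-0.025,-0.031],"twist":[-4,0,0],"fingers":0},{"linear":[0,-0.05,-0.062],"twist":[-8,0,0],"fingers":0},{"linear":[0,-0.075,-0.093],"twist":[-12,0,0],"fingers":0},{"linear":[0,-0.1,-0.123],"twist":[-16,0,0],"fingers":0},{"linear":[0,-0.125,-0.153],"twist":[-20,0,0],"fingers":0},{"linear":[0,-0.15,-0.184],"twist":[-25,0,0],"fingers":0},{"linear":[0,-0.175,-0.215],"twist":[-25,0,0],"fingers":0},{"linear":[0,-0.203,-0.247],"twist":[-25,0,0],"fingers":0}]'; python3 -c "
from h import *
s=readout.get_state();print(s['time'],s['joint_positions'],R.from_rotvec(s['tool_rot']).as_matrix().round(3))"
```

```text
time: 1.52
position: [0.3533, 0.2796, 0.2338]
tool_rot: [-1.211, 1.207, 1.212]
ft_force: [0.6, 1.3, 0.3]
grip_width: 0.528
1.5167 [-0.81783908 -0.107953    0.08353015  1.92043396  0.0088457   1.32781439
  0.8374735 ] [[ 0.    -1.    -0.004]
 [ 0.001 -0.004  1.   ]
 [-1.    -0.     0.001]]
```

```bash
python3 -m creep '[{"linear":[0,-0.012,-0.04],"twist":[0,0,0],"fingers":0},{"linear":[0,-0.025,-0.08],"twist":[0,0,0],"fingers":0},{"linear":[0,-0.038,-0.12],"twist":[0,0,0],"fingers":0},{"linear":[0,-0.05,-0.16],"twist":[0,0,0],"fingers":0},{"linear":[0,-0.06,-0.2],"twist":[0,0,0],"fingers":0},{"linear":[0,-0.07,-0.24],"twist":[0,0,0],"fingers":0},{"linear":[0,-0.08,-0.28],"twist":[0,0,0],"fingers":0},{"linear":[0,-0.085,-0.32],"twist":[0,0,0],"fingers":0}]'; python3 -c "
from h import *
s=readout.get_state();print(s['time'],s['joint_positions'],R.from_rotvec(s['tool_rot']).as_matrix().round(3))"
```

```text
time: 2.18
position: [0.4398, -0.0408, 0.234]
tool_rot: [-1.211, 1.206, 1.21]
ft_force: [0.5, -0.1, 0.1]
grip_width: 0.501
2.1833 [-0.5350159  -0.16963781  0.51344078  1.95171385  0.08496965  1.33690471
  1.52580621] [[ 0.002 -1.    -0.002]
 [ 0.    -0.002  1.   ]
 [-1.    -0.002  0.   ]]
```

```bash
python3 -m creep '[{"linear":[0,-0.007,-0.037],"twist":[3,0,0],"fingers":0},{"linear":[0,-0.014,-0.074],"twist":[6,0,0],"fingers":0},{"linear":[0,-0.021,-0.111],"twist":[9,0,0],"fingers":0},{"linear":[0,-0.029,-0.148],"twist":[12,0,0],"fingers":0},{"linear":[0,-0.037,-0.185],"twist":[15,0,0],"fingers":0},{"linear":[0,-0.045,-0.222],"twist":[18,0,0],"fingers":0},{"linear":[0,-0.053,-0.259],"twist":[20,0,0],"fingers":0},{"linear":[0,-0.06,-0.293],"twist":[20,0,0],"fingers":0}]'; python3 - <<'E'
from h import *
s=readout.get_state();print(s['time'],s['joint_positions'],R.from_rotvec(s['tool_rot']).as_matrix().round(3))
snap('wrist','w1'); snap('top','t1')
for c in ('wrist','top'):
  for l in ['screen_foot_edge','screen_bar_in']:
    print(l,c,[(np.round(a['centre'],3).tolist(),round(a['conf'],2)) for a in nets.place_of(c,l)][:2])
E
```

```text
time: 2.85
position: [0.5004, -0.3335, 0.2338]
tool_rot: [-0.95, 1.353, 0.949]
ft_force: [1.7, 1.3, -0.2]
grip_width: 0.501
2.85 [-0.16441871  0.27995456  0.85768113  1.60545097 -0.21572723  1.35410294
  1.94358598] [[ 0.001 -0.94   0.341]
 [-0.001  0.341  0.94 ]
 [-1.    -0.001 -0.   ]]
screen_foot_edge wrist [([0.479, -0.325, 0.069], 0.86)]
screen_bar_in wrist [([0.482, -0.326, 0.053], 0.74)]
screen_foot_edge top []
screen_bar_in top [([0.477, -0.327, 0.056], 0.7)]
```

View pics/w1.png

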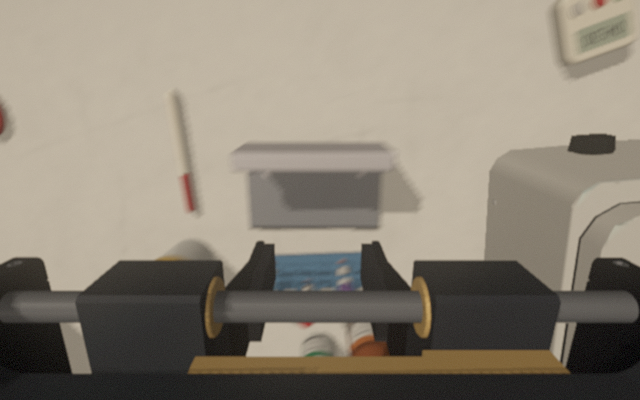

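View pics/t1.png

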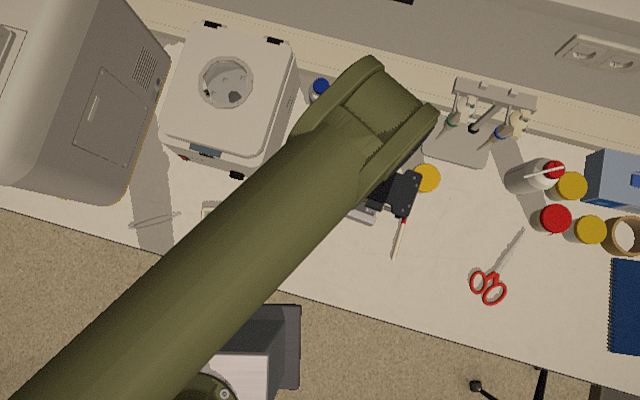

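```bash
python3 - <<'E'
from fit import *
d=np.load('pics/w1.npy'); p=cloud('wrist',d).reshape(-1,3); p=p[(d.ravel()>0)]
q=p[(abs(p[:,0]-.5)<.13)&(abs(p[:,1]+.33)<.12)]
rect(q[(q[:,2]>.062)&(q[:,2]<.078)&(q[:,0]<.53)],'bar')
t=q[(q[:,2]>.003)&(q[:,2]<.012)&(q[:,0]>.47)&(q[:,0]<.6)];rect(t,'panel')
u=np.array([.94,-.341])
for n,z0,z1 in(('bar',.064,.076),('panel',.002,.012),('rack',.05,.062)):
    s=q[(q[:,2]>z0)&(q[:,2]<z1)]; s=s[abs((s[:,:2]-[.4685,-.322])@[.341,.94])<.055]
    r=(s[:,:2]-[.4685,-.322])@u; print(n,np.percentile(r,[1,5,50,95,99]).round(4))
E
```

```text
bar 3427 c [ 0.4771 -0.3233] s [0.15   0.0184] a 70.3
panel 8202 c [ 0.5344 -0.3171] s [0.1283 0.2116] a 2.22
bar [-5.000e-04 -1.000e-04  8.400e-03  1.730e-02  1.374e-01]
panel [-0.0834  0.0306  0.0699  0.1518  0.1727]
rack [-0.0006 -0.0005  0.1329  0.1467  0.1495]
```

```bash
python3 -m creep '[{"linear":[0.035,0,0],"twist":[0,0,0],"fingers":0},{"linear":[0.07,0,0],"twist":[0,0,0],"fingers":0},{"linear":[0.105,0,0],"twist":[0,0,0],"fingers":0},{"linear":[0.14,0,0],"twist":[0,0,0],"fingers":0},{"linear":[0.165,0,0],"twist":[0,0,0],"fingers":0},{"linear":[0.178,0,0],"twist":[0,0,0],"fingers":0},{"linear":[0.178,0,0],"twist":[0,0,0],"fingers":0}]'; python3 - <<'E'
from h import *
snap('scene','s2');snap('wrist','w2')
E
```

```text
time: 3.73
position: [0.4989, -0.3284, 0.0531]
tool_rot: [-0.948, 1.354, 0.956]
ft_force: [-0.8, 0.6, 0.6]
grip_width: 0.501
```

```bash
python3 -c "
import cv2
im=cv2.imread('pics/s2.png')[120:280,220:460];cv2.imwrite('pics/s2c.png',cv2.resize(im,None,fx=3,fy=3))"
```

```text
(no output)
```

View pics/s2c.png

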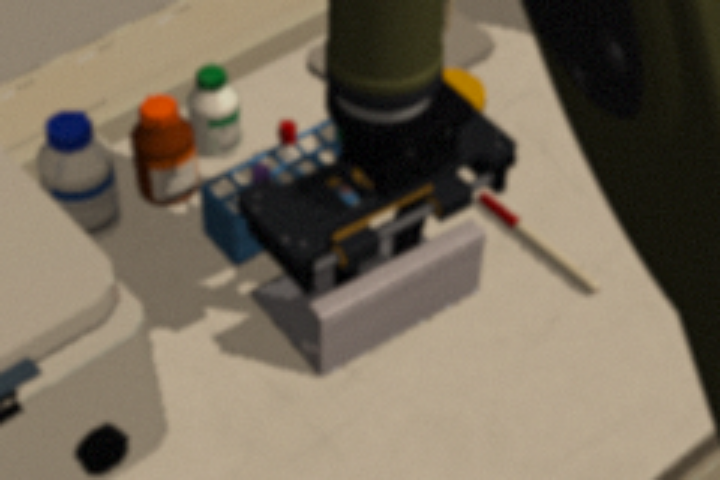

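View pics/w2.png

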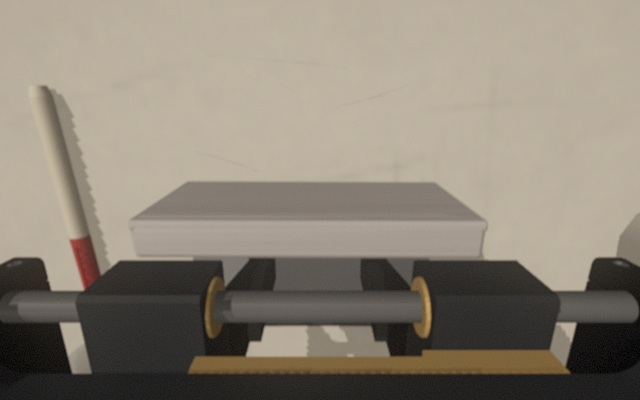

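```bash
python3 -m creep '[{"linear":[0,0.003,0],"twist":[0,0,0],"fingers":0},{"linear":[0,0.006,0],"twist":[0,0,0],"fingers":0},{"linear":[0,0.009,0],"twist":[0,0,0],"fingers":0},{"linear":[0,0.013,0],"twist":[0,0,0],"fingers":0},{"linear":[0,0.017,0],"twist":[0,0,0],"fingers":0},{"linear":[0,0.021,0],"twist":[0,0,0],"fingers":0},{"linear":[0,0.025,0],"twist":[0,0,0],"fingers":0},{"linear":[0,0.025,0],"twist":[0,0,0],"fingers":0}]'; python3 - <<'E'
from h import *
import cv2
im,_=snap('scene','s3');cv2.imwrite('pics/s3c.png',cv2.resize(im[120:280,220:460,::-1],None,fx=3,fy=3))
E
```

```text
time: 4.5
position: [0.475, -0.3225, 0.0553]
tool_rot: [-0.948, 1.354, 0.951]
ft_force: [0.5, -0.0, 0.1]
grip_width: 0.503
```

View pics/s3c.png

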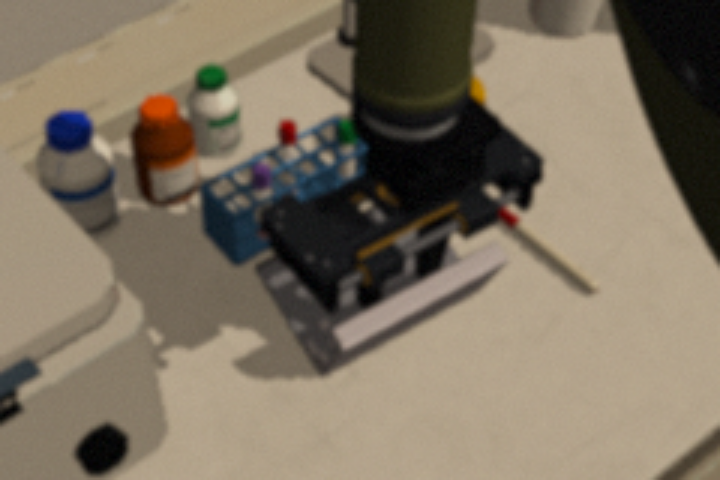

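```bash
python3 -m creep '[{"linear":[0,0.005,0],"twist":[0,0,0],"fingers":0},{"linear":[0,0.01,0],"twist":[0,0,0],"fingers":0},{"linear":[0,0.015,0],"twist":[0,0,0],"fingers":0},{"linear":[0,0.02,0],"twist":[0,0,0],"fingers":0},{"linear":[0,0.026,0],"twist":[0,0,0],"fingers":0},{"linear":[0,0.032,0],"twist":[0,0,0],"fingers":0},{"linear":[0,0.036,0],"twist":[0,0,0],"fingers":0},{"linear":[0,0.036,0],"twist":[0,0,0],"fingers":0}]'; python3 - <<'E'
from h import *
import cv2
im,_=snap('scene','s4');cv2.imwrite('pics/s4c.png',cv2.resize(im[120:280,220:460,::-1],None,fx=3,fy=3))
E
```

```text
time: 5.22
position: [0.4415, -0.3103, 0.0555]
tool_rot: [-0.949, 1.353, 0.951]
ft_force: [0.4, 0.0, 0.3]
grip_width: 0.497
```

View pics/s4c.png

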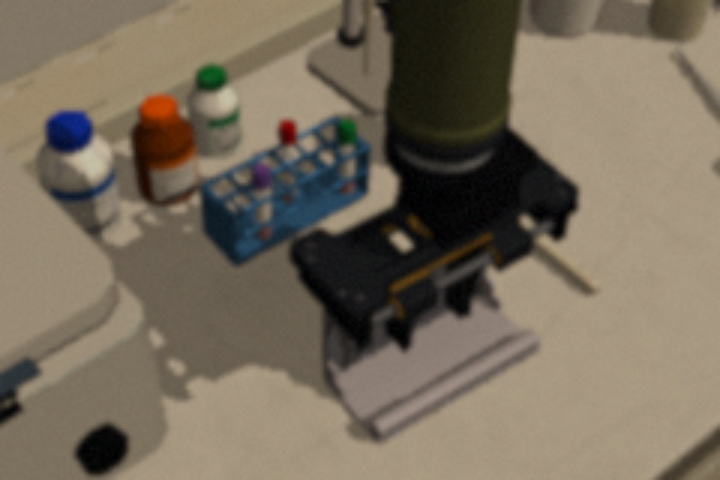

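```bash
python3 -m creep '[{"linear":[-0.02,0,0],"twist":[0,0,0],"fingers":0},{"linear":[-0.055,0,0],"twist":[0,0,0],"fingers":0},{"linear":[-0.09,0,0],"twist":[0,0,0],"fingers":0},{"linear":[-0.11,0.02,0],"twist":[0,0,0],"fingers":-1},{"linear":[-0.11,0.04,0],"twist":[0,0,0],"fingers":-1},{"linear":[-0.11,0.06,0],"twist":[0,0,0],"fingers":-1},{"linear":[-0.11,0.07,0],"twist":[-2.4,0,0],"fingers":-1},{"linear":[-0.11,0.07,0],"twist":[-2.4,0,0],"fingers":-1}]'; python3 - <<'E'
from fit import *
s=readout.get_state();print(s['position'],s['joint_positions'],R.from_rotvec(s['tool_rot']).as_matrix().round(3))
for c in ('scene','wrist','top'):
    im,d=snap(c,c+'5')
    for l in ('screen','screen_foot_edge','screen_top','rack'):
        print(l,c,[(np.round(a['centre'],3).tolist(),round(a['conf'],2)) for a in nets.place_of(c,l)][:2])
    p=cloud(c,d).reshape(-1,3); p=p[(d.ravel()>0)]; np.save('pics/p5'+c,p)
    q=p[(abs(p[:,0]-.45)<.11)&(abs(p[:,1]+.32)<.12)]
    t=q[(q[:,2]>.013)&(q[:,2]<.023)&(q[:,0]<.45)]
    if len(t)>20: rect(t,'bar')
    t=q[(q[:,2]>.06)&(q[:,2]<.11)&(q[:,0]>.42)&(q[:,0]<.54)]
    if len(t)>20: rect(t,'panel'); print(t[:,2].max())
print(readout.get_state()['time'])
E
```

```text
time: 5.93
position: [0.3754, -0.2864, 0.1657]
tool_rot: [-0.981, 1.335, 0.983]
ft_force: [-0.2, 0.3, -0.3]
grip_width: 0.791
[ 0.37537001 -0.28644755  0.16567494] [-0.29353766 -0.05441489  0.87952888  1.99107434  0.04225338  1.1857556
  1.8360001 ] [[ 0.001 -0.954  0.3  ]
 [ 0.002  0.3    0.954]
 [-1.    -0.001  0.003]]
screen scene [([0.464, -0.324, 0.002], 0.76)]
screen_foot_edge scene [([0.401, -0.297, 0.014], 0.72)]
screen_top scene [([0.464, -0.324, 0.1], 0.6)]
rack scene [([0.614, -0.368, -0.001], 0.56)]
bar 341 c [ 0.43   -0.3089] s [0.1484 0.0657] a 69.71
panel 362 c [ 0.4643 -0.3163] s [0.1418 0.0077] a 70.55
0.10212427879407526
screen wrist [([0.469, -0.318, 0.001], 0.64)]
screen_foot_edge wrist [([0.404, -0.297, 0.008], 0.76), ([0.555, -0.506, 0.001], 0.29)]
screen_top wrist [([0.463, -0.319, 0.096], 0.55)]
rack wrist []
bar 2392 c [ 0.4319 -0.31  ] s [0.15   0.0665] a 70.2
panel 4035 c [ 0.4641 -0.3212] s [0.1486 0.0064] a 70.41
0.1024938147076438
screen top [([0.612, -0.375, -0.003], 0.69), ([0.467, -0.325, -0.0], 0.64)]
screen_foot_edge top [([0.464, -0.325, -0.0], 0.52), ([0.624, -0.382, 0.006], 0.33)]
screen_top top [([0.468, -0.324, 0.1], 0.71)]
rack top [([0.611, -0.376, -0.0], 0.9)]
panel 223 c [ 0.4594 -0.3349] s [0.1176 0.0057] a 69.97
0.1015010330979571
6.6833
```

View pics/scene5.png

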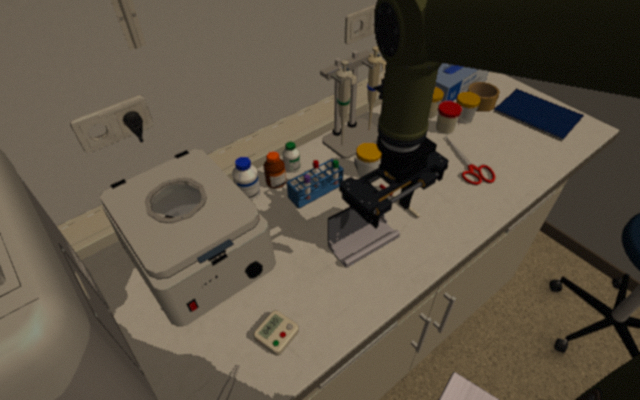

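View pics/wrist5.png

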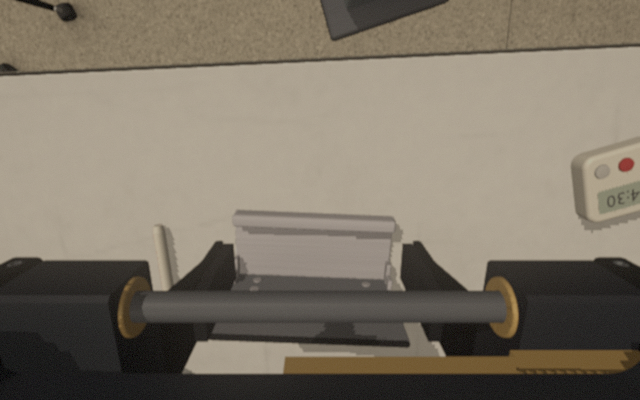

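```bash
python3 -m creep '[{"linear":[0.035,0,0],"twist":[0,0,0],"fingers":-1},{"linear":[0.07,0,0],"twist":[0,0,0],"fingers":-1},{"linear":[0.1,0,0],"twist":[0,0,0],"fingers":-1},{"linear":[0.125,0,0],"twist":[0,0,0],"fingers":-1},{"linear":[0.14,0,0],"twist":[0,0,0],"fingers":-1},{"linear":[0.147,0,0],"twist":[0,0,0],"fingers":-1},{"linear":[0.147,0,0],"twist":[0,0,0],"fingers":-1}]'; python3 - <<'E'
from h import *
import cv2
im,_=snap('scene','s6');cv2.imwrite('pics/s6c.png',cv2.resize(im[120:280,220:460,::-1],None,fx=3,fy=3))
E
```

```text
time: 7.27
position: [0.3756, -0.2865, 0.0173]
tool_rot: [-0.98, 1.34, 0.984]
ft_force: [-0.4, 0.6, 0.2]
grip_width: 0.998
```

View pics/s6c.png

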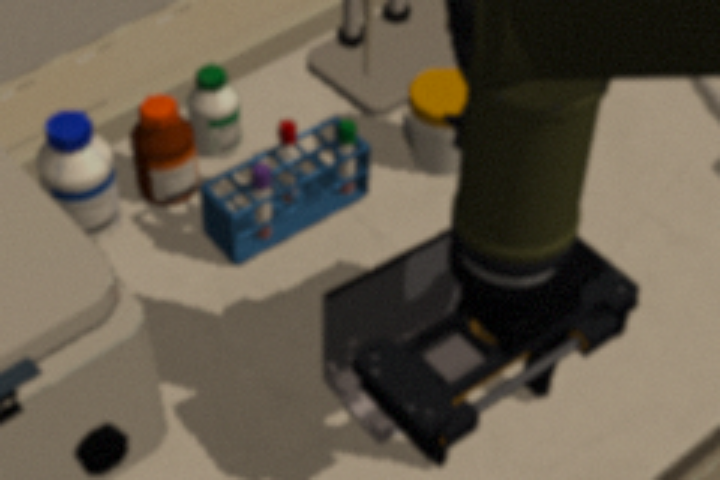

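```bash
python3 -m creep '[{"linear":[0,-0.006,0],"twist":[0,0,0],"fingers":-1},{"linear":[0,-0.012,0],"twist":[0,0,0],"fingers":-1},{"linear":[0,-0.016,0],"twist":[0,0,0],"fingers":-1},{"linear":[0,-0.02,0],"twist":[0,0,0],"fingers":-1},{"linear":[0,-0.025,0],"twist":[0,0,0],"fingers":-1},{"linear":[0,-0.03,0],"twist":[0,0,0],"fingers":-1},{"linear":[0,-0.036,-0.001],"twist":[0,0,0],"fingers":-1},{"linear":[0,-0.042,-0.002],"twist":[0,0,0],"fingers":-1}]'
python3 -m creep '[{"linear":[0,-0.006,-0.001],"twist":[0,0,0],"fingers":-1},{"linear":[0,-0.012,-0.001],"twist":[0,0,0],"fingers":-1},{"linear":[0,-0.018,-0.002],"twist":[0,0,0],"fingers":-1},{"linear":[0,-0.024,-0.002],"twist":[0,0,0],"fingers":-1},{"linear":[0,-0.03,-0.003],"twist":[0,0,0],"fingers":-1},{"linear":[0,-0.036,-0.003],"twist":[0,0,0],"fingers":-1},{"linear":[0,-0.042,-0.004],"twist":[0,0,0],"fingers":-1},{"linear":[0,-0.045,-0.004],"twist":[0,0,0],"fingers":-1}]'
cat > meas.py <<'E'
from fit import *
import sys
k=sys.argv[1]
s=readout.get_state();print(s['position'])
r0=np.array([.614,-.372]);ux=np.array([.953,-.302]);uy=np.array([.302,.953])
for c in ('scene','wrist','top'):
    im,d=snap(c,c+k)
    p=cloud(c,d).reshape(-1,3); p=p[(d.ravel()>0)]
    f=np.c_[(p[:,:2]-r0)@ux,(p[:,:2]-r0)@uy,p[:,2]]
    b=f[(abs(f[:,1])<.095)]
    for n,z0,z1,x0,x1 in(('panel',.062,.104,-.17,-.026),('bar/foot',.003,.024,-.16,-.04),('rack',.05,.062,-.03,.03)):
        t=b[(b[:,2]>z0)&(b[:,2]<z1)&(b[:,0]>x0)&(b[:,0]<x1)]
        if len(t)>30: rect(t,c+' '+n)
    for l in ('screen','screen_top','screen_foot_edge','rack'):
        for a in nets.place_of(c,l)[:1]:
            a0=np.array(a['centre']); print('  ',l,((a0[:2]-r0)@ux).round(4),((a0[:2]-r0)@uy).round(4),a0[2].round(3),round(a['conf'],2))
print(readout.get_state()['time'])
im=cv2.imread('pics/scene'+k+'.png');cv2.imwrite('pics/sc'+k+'.png',cv2.resize(im[120:280,220:460],None,fx=3,fy=3))
E
python3 meas.py 7
```

```text
time: 7.98
position: [0.4167, -0.3013, 0.0185]
tool_rot: [-0.982, 1.338, 0.983]
ft_force: [-2.5, 0.5, 1.5]
grip_width: 1.0
time: 8.65
position: [0.459, -0.3193, 0.0186]
tool_rot: [-0.983, 1.338, 0.981]
ft_force: [-1.6, 0.2, -0.2]
grip_width: 0.998
[ 0.45901    -0.31929885  0.01858463]
scene panel 557 c [-0.1272  0.0224] s [0.0847 0.1388] a 0.18
scene bar/foot 443 c [-0.1122 -0.0035] s [0.1773 0.0929] a 88.01
scene rack 428 c [-0.0015 -0.0006] s [0.1365 0.0496] a 88.72
   screen -0.0866 0.0016 0.003 0.78
   screen_top -0.0886 -0.0008 0.099 0.88
   screen_foot_edge -0.1533 0.0018 0.014 0.74
   rack 0.0033 0.003 0.0 0.75
wrist panel 1785 c [-0.1612  0.0029] s [0.098  0.0175] a 89.97
wrist bar/foot 12028 c [-0.1271 -0.0006] s [0.0704 0.1471] a 3.44
   screen_foot_edge -0.1539 -0.0031 0.009 0.96
top panel 44 c [-0.084   0.0003] s [0.1471 0.0056] a 88.44
top rack 512 c [ 0.0007 -0.0001] s [0.1366 0.0462] a 89.85
   rack -0.0003 -0.0065 -0.004 0.91
9.4
```

View pics/sc7.png

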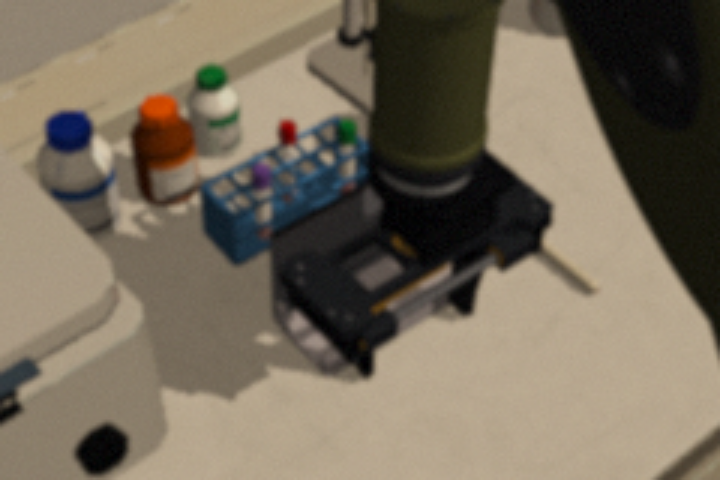

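View pics/top7.png

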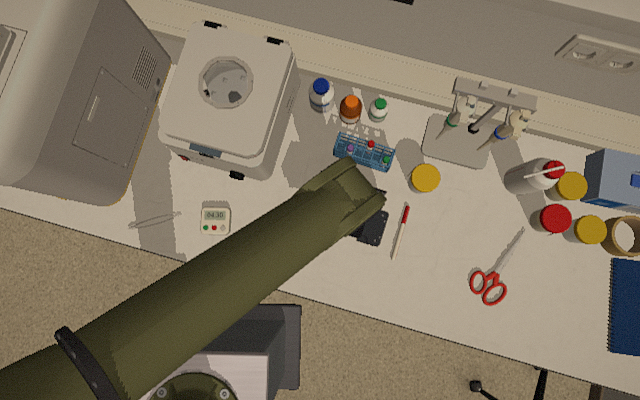

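```bash
python3 -m creep '[{"linear":[0,-0.005,0],"twist":[0,0,0],"fingers":-1},{"linear":[0,-0.01,0],"twist":[0,0,0],"fingers":-1},{"linear":[0,-0.015,0],"twist":[0,0,0],"fingers":-1},{"linear":[0,-0.02,0],"twist":[0,0,0],"fingers":-1},{"linear":[0,-0.025,0],"twist":[0,0,0],"fingers":-1},{"linear":[0,-0.03,0],"twist":[0,0,0],"fingers":-1},{"linear":[0,-0.034,0],"twist":[0,0,0],"fingers":-1},{"linear":[0,-0.036,0],"twist":[0,0,0],"fingers":-1}]'
python3 meas.py 8
```

```text
time: 10.07
position: [0.4931, -0.3297, 0.0184]
tool_rot: [-0.983, 1.338, 0.982]
ft_force: [-2.0, 1.1, -0.0]
grip_width: 0.998
[ 0.49306428 -0.3297261   0.01842526]
scene panel 1101 c [-0.1085  0.0045] s [0.1207 0.1813] a 0.4
scene bar/foot 542 c [-0.1028  0.0019] s [0.1489 0.1049] a 89.96
scene rack 278 c [0.0065 0.003 ] s [0.0459 0.1339] a 6.37
   screen -0.0497 -0.003 0.001 0.58
   screen_top -0.051 -0.0003 0.101 0.86
   screen_foot_edge -0.118 0.0021 0.011 0.79
   rack 0.0016 0.0015 0.004 0.55
wrist panel 45541 c [-0.1416  0.0031] s [0.0505 0.1737] a 0.09
wrist bar/foot 13287 c [-0.1016 -0.0043] s [0.09  0.147] a 8.12
   screen_foot_edge -0.1138 -0.0015 0.008 0.88
top panel 106 c [-0.1459 -0.0613] s [0.0617 0.0873] a 52.22
top rack 234 c [0.0016 0.    ] s [0.1363 0.0465] a 89.03
   screen -0.0221 -0.1465 -0.001 0.27
   rack 0.0 -0.0037 -0.001 0.71
10.8167
```

View pics/sc8.png

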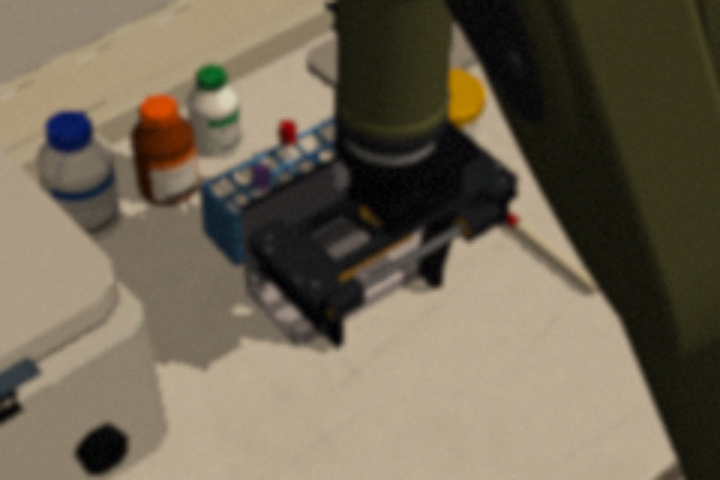

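View pics/wrist8.png

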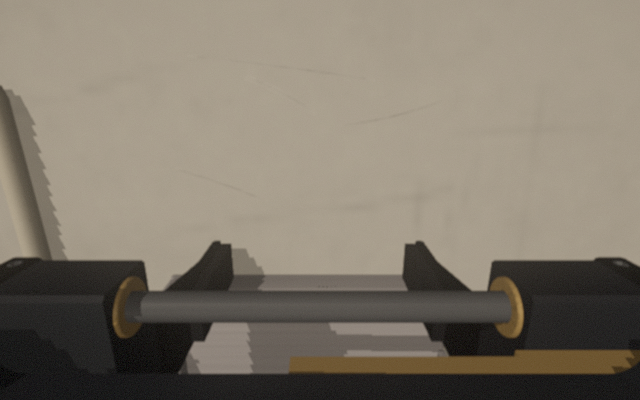

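```bash
python3 -m creep '[{"linear":[0,-0.003,0],"twist":[0,0,0],"fingers":-1},{"linear":[0,-0.006,0],"twist":[0,0,0],"fingers":-1},{"linear":[0,-0.009,0],"twist":[0,0,0],"fingers":-1},{"linear":[0,-0.011,0],"twist":[0,0,0],"fingers":-1},{"linear":[0,-0.0125,0],"twist":[0,0,0],"fingers":-1},{"linear":[0,-0.0125,0],"twist":[0,0,0],"fingers":-1},{"linear":[0,0.0,0],"twist":[0,0,0],"fingers":-1},{"linear":[0,0.025,0],"twist":[0,0,0],"fingers":-1}]'
python3 -m creep '[{"linear":[0,0.03,0],"twist":[0,0,0],"fingers":-1},{"linear":[0,0.06,0],"twist":[0,0,0],"fingers":-1},{"linear":[-0.03,0.06,0],"twist":[0,0,0],"fingers":-1},{"linear":[-0.07,0.06,0],"twist":[0,0,0],"fingers":-1},{"linear":[-0.1,0.06,0],"twist":[0,0,0],"fingers":-1},{"linear":[-0.14,0.06,0.03],"twist":[0,0,0],"fingers":-1},{"linear":[-0.16,0.06,0.06],"twist":[0,0,0],"fingers":-1},{"linear":[-0.16,0.06,0.06],"twist":[0,0,0],"fingers":-1}]'
python3 meas.py 9
```

```text
time: 11.48
position: [0.4717, -0.3228, 0.0191]
tool_rot: [-0.988, 1.336, 0.98]
ft_force: [-0.3, 1.2, 0.5]
grip_width: 1.003
time: 12.15
position: [0.4351, -0.2425, 0.1837]
tool_rot: [-0.99, 1.325, 0.981]
ft_force: [0.9, -0.2, -0.6]
grip_width: 1.0
[ 0.43505616 -0.24254993  0.18365615]
scene panel 101 c [-0.0411  0.014 ] s [0.1231 0.0056] a 89.16
scene bar/foot 799 c [-0.0968  0.0011] s [0.1508 0.1131] a 89.81
scene rack 118 c [0.0158 0.0044] s [0.0424 0.1423] a 14.69
   screen -0.037 -0.0002 0.001 0.56
   screen_top -0.0386 -0.0012 0.101 0.75
   screen_foot_edge -0.1033 0.0027 0.013 0.59
wrist bar/foot 3035 c [-0.0812  0.0011] s [0.0824 0.1457] a 0.03
   screen -0.0359 0.0052 -0.004 0.64
   screen_foot_edge -0.1063 -0.0007 0.01 0.91
top panel 409 c [-0.0385  0.0008] s [0.1493 0.0067] a 89.79
top bar/foot 1233 c [-0.0998 -0.0085] s [0.1674 0.1195] a 90.0
top rack 512 c [ 0.0008 -0.0001] s [0.1362 0.0469] a 89.62
   screen -0.0346 0.0008 0.002 0.56
   screen_top -0.0326 -0.0003 0.099 0.95
   screen_foot_edge -0.1027 -0.0001 0.007 0.97
   rack -0.0004 -0.0034 0.001 0.96
12.9
```

View pics/sc9.png

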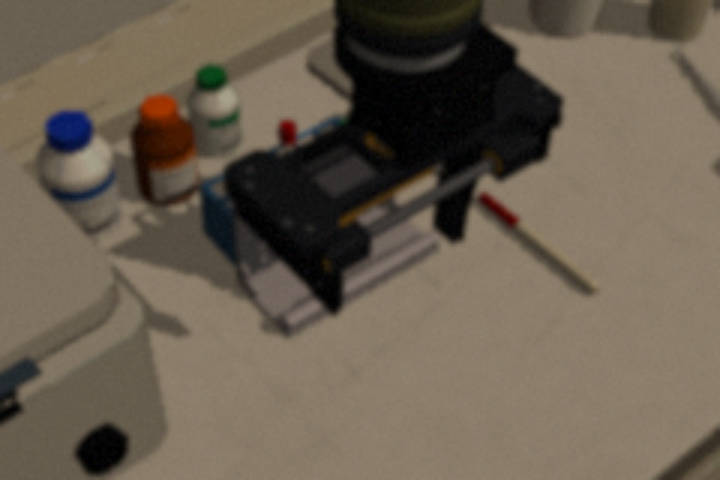

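View pics/top9.png

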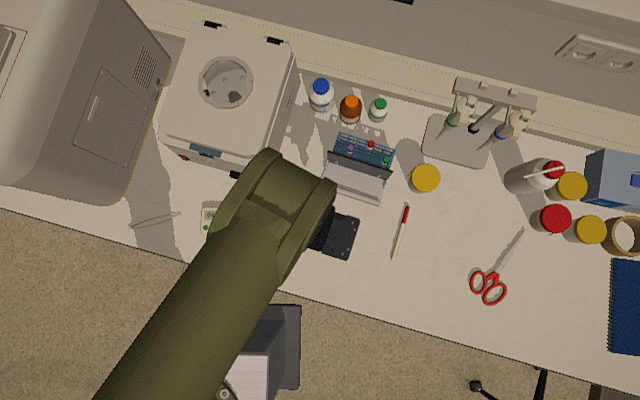

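View pics/wrist9.png

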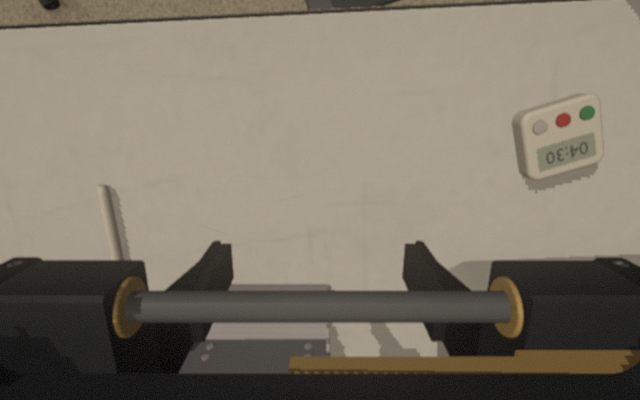

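```bash
python3 -c "
from h import *
job.close_job(); print(readout.get_state()['time'])"
```

```text
the job is handed in; nothing more can be done
the job is handed in; nothing more can be done
```

The screen stands on its foot in front of the rack, and I handed the job in at about 13 s of the 48 s allowed. No verdict was reported.

- **What I did:** I lowered the half-open fingertips behind the bar and pushed the foot towards the robot until the screen tipped upright, about 13 cm short of the rack. Then, with the fingers fully open and low against the foot edge, I pushed it square along the worktop to the rack. I backed off and raised the arm clear before handing in. The wrist force read after each move never passed about 3 N; there was no gripping or lifting.
- **Screen position:** The top camera put the heel at about x = −36 mm, y = +1 mm in the rack's frame, so it stands about 13 mm from the rack's front. It was parallel within about 0.5 degrees. The panel's upper part looked vertical, with no measurable lean.
- **Rack:** The top camera put it within about 1 mm of its starting place. The tubes, cup, timer and marker looked undisturbed in the pictures, but I did not measure them again at the end.
- **Readings that disagreed:** The networks' heel estimates ranged from −35 to −37 mm, and the panel fit from the scene camera gave about −38.5 mm. All lie inside the −43 to −23.5 mm window. Some scene and wrist fits of the rack and foot in the last pictures were spoiled because the gripper blocked the view, so I did not use them.

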